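# Take the wide battery pack off the charger

### The job

The wide battery pack on the charging station is full: slide it out through the open front of the station, since the hood over its rear end keeps it from being lifted, and set it in the empty shallow tray. It should lie flat on the tray's floor, same side up as before, set down rather than dropped. Leave the slim pack where it is on the charger.

Things in the scene. Friction and masses are not known exactly. Their poses are not given: they have to be found in the camera images.
- charger: Grey charging station, fixed, 140 (x) x 242 (y) x 66 mm high. Origin: centre of underside. A 10 mm base plate carries both packs. Over own x 0 to +70 a hood, top at 66, with two bays at own y +65 and -65, open only to -x: 52 wide, 48 high (10 to 58), 60 deep. One pack in each bay, which in which varies. Pull a pack along own -x: it is clear of the hood after 40 to 47 mm.
- wide_pack_center (a point): Wide battery pack, black, loose, 0.3 to 0.55 kg: block 62 long (own x) x 56 wide x 56 mm high; on its +x face a shoe 50 long, 36 wide, 6 to 40 above the underside, held under the hood. Point: block's centre, 28 above underside; z up. It stands on the base plate, point about 37 before the bay's mouth, yaw within 3 deg of the charger's; both sides free for fingers, top level with the hood.
- slim_pack_center (a point): The other pack, which stays on the charger: same material, length and shoe, but its block is only 34 wide and 42 mm high. This point is the centre of its block, 21 mm above its underside; axes as for the wide pack.
- tray: Empty shallow open tray of blue plastic, fixed to the bench, outside 190 (x) x 140 (y) x 18 mm high, walls and floor 5 thick (inside 180 x 130). Origin at the centre of its underside, z up. The taller blue bin holding screws is not it.
Mind the look-alikes: they are no part of the job. What is shaped like the part that bears wide_pack_center but blue or turquoise is not meant.

How it is judged:
By the outcome, as a careful person would: the job done as asked, in the order asked, and still so for the second after the job is handed in, with the robot touching nothing.
It also fails if it takes over 38 s, if anything falls off the work surface, if the arm or the gripper's body presses on something with over 40 N, if the wrist force passes 120 N, or if a joint passes its speed limit or range.

### The arm

A 6-joint arm with a two-finger parallel gripper is mounted at the origin on the work surface. World frame = base frame: x ahead of the robot, y to its left, z up, the work surface at z = 0. Lengths are in m, angles in rad, forces in N, time in s.
With the tool pointing down it reaches from about 0.275 to 0.725 m from the base axis. Payload 15.9 kg.
Tool frame: the origin (TCP) lies midway between the tips of the shut fingers; the grasp point (between the pads) lies 19 mm behind it (robot.tcp_to_grasp is the distance from the TCP to the grasp point, in m); z points along the fingers, y is the line along which they close (so a half turn about z gives the same grasp; the last joint's range is limited). The gripper opens to 85 mm and grips with 20 to 120 N. Pads are 22 mm wide; open, the fingers measure 114 mm over their backs; the gripper's body (76 mm by 85 mm) begins 54 mm behind the grasp point. The pads swing forward as they close: fully open they stand 13 mm farther back than shut.
Start: joints at [-1.308, 0.213, -0.034, 1.323, 0, 1.571], TCP at [0.13, -0.483, 0.231] pointing down, gripper open.
Joint ranges: [-2.98, 2.98], [-0.74, 1.72], [-1.14, 1.35], [-2.1, 2.04], [-1.57, 1.44], [-3.14, 3.14]. Speed limits (rad/s): [1.89, 1.89, 2.39, 2.57, 3.14, 3.14].

### API

Orientations are given as a rotation vector (axis times angle).
In Python, from plant import robot, vision gives the robot as it stands. The module is installed in compiled form; this text tells all that it offers.
- The arm moves only by the tool arm_command, never from a script. Its argument "deltas" is one flat list of numbers, 4 for each row, row after row: the shift along the tool's x, y, z in mm, then the turn about the tool's z in degrees. In form: [dx, dy, dz, twist, dx, dy, dz, twist, ...]. A call has 1 to 5 rows; each row is the pose to reach, as a shift and turn from the pose commanded when the call began, along the tool's axes at that moment; what a row does not reach only later rows make up. A row lasts 1/8 s, in which the tool goes at most 62.5 mm and 10.7 degrees, less where a joint would pass 70% of its speed; a pose out of reach is approached as far as the arm can. A call with a gripper value outside its range is refused whole. "jaw" is the opening, from 0 (shut) to 1 (fully open), set as the call begins (left out, the last holds). The fingers move at their own pace and stop on an object; "force" is the grip in N (left out, the last holds). Time passes only in rows, so rows that repeat a pose let the fingers close. It gives the time, the measured TCP pose, the force, the opening and the grip force at its end, in the units of the state.
- robot.read_state(): the state, without advancing time (a new reading comes with each control period).
- vision.grab_frame(name): name is "side" or "top"; returns a dict with "img" (384x512x3 uint8, red, green, blue), "mtx" (3x3 intrinsics, pixels), "k1" (the pictures are not rectified: a ray, as slopes to the right and down, at radius r is drawn at 1 + k1 r^2 times it, then the intrinsics apply), "R" (3x3) and "t" (3): a world point X has camera coordinates R X + t. Camera axes: x right, y down, z forward; pixel columns grow to the right and rows downward; lengths in m; the calibration is good to about 2 mm. A picture is of the moment at which its call begins. There is no depth.
- robot.hand_in(): hands the job in; it is judged then, once.
The state is a dict: "time": time; "joint_pos": joint angles; "joint_vel": joint speeds; "joint_torque": joint torques, N m; "eef_pos": TCP position; "tcp_rot": TCP orientation; "contact_force": force on the tool from outside, world axes, zero at the start; "moment": the same for the moment, N m; "grip_width": opening from 0.0 (shut) to 1.0 (fully open); "gripper_force": force on a finger pad.
Only numpy, scipy, OpenCV 4.12 (cv2) and the standard library are available. Lean on these libraries where they do the work, as an engineer would, in place of code of your own. Each camera call takes 0.05 s, during which the arm holds its last target. There are 200 camera calls.

## Working session

There is one attempt and no reset: what is moved stays moved. The work goes in short steps, Python scripts to look and compute and a tool call to move; the robot and the scene stay as the last step left them, time stands still between calls to the robot, and variables do not carry over. Pictures are saved under pics/ and viewed, at most 10 in all, crops included, and the job is handed in when it is done.

Besides the shell and the picture viewer there is one more tool, called after "Call:" as a command line: name --argument value ..., lists and objects as JSON in quotes. arm_command: Moves the arm, as the interface text tells. Its arguments: {"type":"object","properties":{"deltas":{"type":"array"},"jaw":{"type":"number"},"force":{"type":"number"}},"required":["deltas"]}

```bash
mkdir -p pics; cat > h.py <<'E'
import numpy as np, cv2
from plant import robot, vision
def grab(n,save=None):
    f=vision.grab_frame(n)
    if save: cv2.imwrite('pics/'+save,cv2.cvtColor(f['img'],cv2.COLOR_RGB2BGR))
    return f
def ray(f,px):
    px=np.array(px,float).reshape(-1,1,2)
    K=np.array(f['mtx'],float); d=np.array([f['k1'],0,0,0,0],float)
    u=cv2.undistortPoints(px,K,d).reshape(-1,2)
    R=np.array(f['R']);t=np.array(f['t'])
    return -R.T@t, np.c_[u,np.ones(len(u))]@R
def plane(f,px,z):
    c,d=ray(f,px)
    return c+d*((z-c[2])/d[:,2])[:,None]
def proj(f,X):
    K=np.array(f['mtx'],float)
    return cv2.projectPoints(np.array(X,float).reshape(-1,1,3),cv2.Rodrigues(np.array(f['R'],float))[0],np.array(f['t'],float),K,np.array([f['k1'],0,0,0,0],float))[0].reshape(-1,2)
E
python3 - <<'E'
from h import *
for n in('top','side'):
    f=grab(n,n+'0.png'); print(n,f['k1'],-np.array(f['R']).T@f['t'],np.array(f['R'])[2])
s=robot.read_state();print(s['time'],s['eef_pos'],s['tcp_rot'],s['contact_force'],robot.tcp_to_grasp)
E
```

```text
top -0.10091756580834006 [0.4525339  0.07876406 0.83626593] [ 0.12911041 -0.0356139  -0.99099049]
side -0.00797365101007954 [-0.05843291  0.77340316  0.84811659] [ 0.49417516 -0.58734531 -0.64094961]
0.1 [ 0.12982083 -0.48255456  0.2308729 ] [-3.11355724e+00 -4.11519938e-01  2.00882955e-04] [ 0.4978937  -0.20634542 -0.10591421] 0.0187
```

View pics/top0.png

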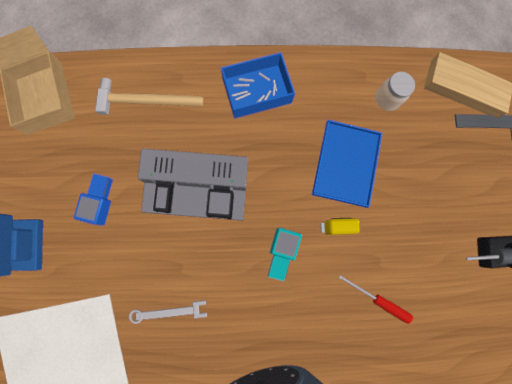

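View pics/side0.png

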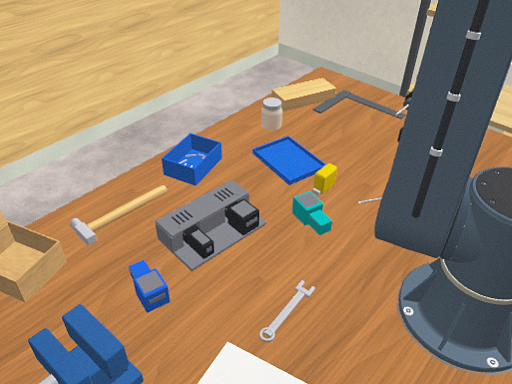

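The top view has the charger at about (193,184), with its open front facing down in the image towards the robot. The wide pack is at (220,203), the slim pack at (163,197) and the empty tray at (347,163). The side view confirms this. I'll measure next.

```bash
python3 - <<'E'
from h import *
f=grab('top'); im=f['img']; hsv=cv2.cvtColor(im,cv2.COLOR_RGB2HSV)
def big(m):
    c,_=cv2.findContours(m.astype(np.uint8),cv2.RETR_EXTERNAL,cv2.CHAIN_APPROX_NONE)
    return max(c,key=cv2.contourArea)
# tray rim z=.018
m=(hsv[...,0]>100)&(hsv[...,0]<130)&(hsv[...,1]>120); m2=np.zeros_like(m); m2[110:215,305:390]=m[110:215,305:390]
P=plane(f,big(m2).reshape(-1,2),.018)[:,:2]
r=cv2.minAreaRect((P*1000).astype(np.float32)); print('tray',r)
# charger
g=(hsv[...,1]<60)&(hsv[...,2]<150); m3=np.zeros_like(g); m3[140:230,130:255]=g[140:230,130:255]
c=big(m3); q=cv2.approxPolyDP(c,4,True).reshape(-1,2); print(q); print(cv2.minAreaRect(c))
print('z66',plane(f,q,.066)[:,:2].round(3).tolist()); print('z10',plane(f,q,.010)[:,:2].round(3).tolist())
b=cv2.cvtColor(im,cv2.COLOR_RGB2BGR)
cv2.imwrite('pics/c1.png',cv2.resize(b[140:230,130:255],None,fx=6,fy=6,interpolation=cv2.INTER_CUBIC))
E
```

```text
tray ((629.257568359375, -176.1575164794922), (140.55743408203125, 190.38516235351562), 75.43635559082031)
[[141 150]
 [142 211]
 [242 219]
 [247 157]]
((191.3827667236328, 183.90692138671875), (108.04217529296875, 63.695884704589844), 4.763641834259033)
z66 [[0.658, 0.303], [0.521, 0.299], [0.498, 0.08], [0.636, 0.066]]
z10 [[0.673, 0.319], [0.526, 0.315], [0.501, 0.08], [0.649, 0.065]]
```

View pics/c1.png

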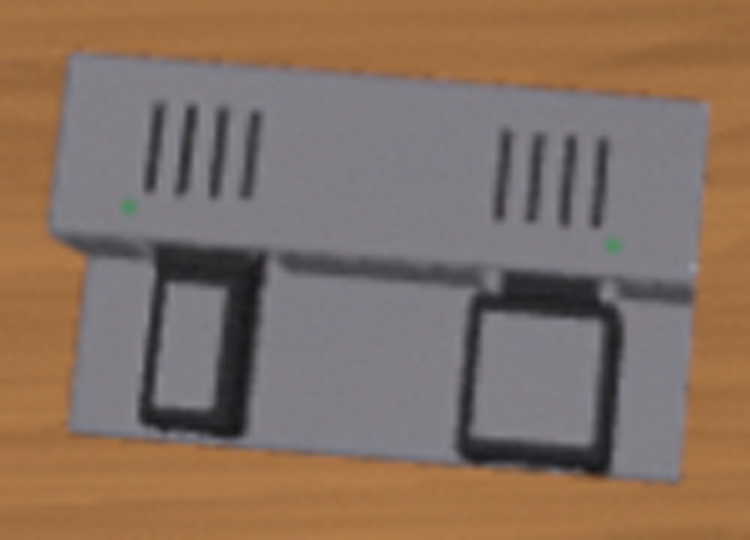

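The enlarged crop shows the hood top quad, the wide pack's label at crop (485–605, 305–445), and the plate's front edge from (70,433) to (680,480). Next I'll convert these to world positions.

```bash
python3 - <<'E'
from h import *
f=grab('top'); 
P=lambda L,z: plane(f,(np.array(L,float)+.5)/6-.5+[130,140],z)[:,:2]
H=P([(68,55),(708,105),(692,280),(50,235)],.066); print('hood',H.round(4).tolist())
b=P([(70,433),(680,480)],.01); print('plate',b.round(4).tolist(), np.linalg.norm(b[0]-b[1]),np.linalg.norm(H[0]-H[1]),np.linalg.norm(H[0]-H[3]))
y=H[0]-H[1]+H[3]-H[2]+b[0]-b[1]; yaw=np.arctan2(-y[0],y[1]); print('yaw',np.degrees(yaw))
ex=np.array([np.cos(yaw),np.sin(yaw)]); ey=np.array([-ex[1],ex[0]])
mid=(H.sum(0)+0)/4; org=mid-ex*.035; print('charger from hood',org,'from plate',b.mean(0)+ex*.07)
im=f['img'][140:230,130:255]
# label mask in wide pack
g=cv2.cvtColor(im,cv2.COLOR_RGB2GRAY); g=cv2.resize(g,None,fx=6,fy=6,interpolation=cv2.INTER_CUBIC)
n,l,s,c=cv2.connectedComponentsWithStats((g>85).astype(np.uint8)); k=l[375,540]
ct,_=cv2.findContours((l==k).astype(np.uint8),cv2.RETR_EXTERNAL,cv2.CHAIN_APPROX_NONE)
print(s[k]); W=P(ct[0].reshape(-1,2),.066); r=cv2.minAreaRect((W*1000).astype(np.float32)); print('label',r)
c=np.array(r[0])/1000
print('expected',org-ex*.037-ey*.065,'local',[(c-org)@ex,(c-org)@ey])
E
```

```text
hood [[0.6606, 0.3034], [0.6356, 0.0646], [0.5699, 0.0722], [0.5925, 0.3088]]
plate [[0.5239, 0.3165], [0.4998, 0.0784]] 0.23933448240687402 0.24005155439315376 0.06836322464681828
yaw -5.72614886325322
charger from hood [0.57982886 0.19075286] from plate [0.58150228 0.19042829]
[  470   311   133   136 15706]
label ((534.962890625, 129.56195068359375), (45.30217742919922, 47.315120697021484), 83.71308898925781)
expected [0.53652819 0.12976883] local [np.float64(-0.03853684346823009), np.float64(-0.06536202476641652)]
```

Call:
arm_command --deltas '[0, 0, 0, -10, 0, 0, 0, -10]' --jaw 1

```text
time: 0.45
eef_pos: [0.1299, -0.4827, 0.2312]
tcp_rot: [-3.067, -0.68, 0.0]
contact_force: [0.2, -0.5, 0.1]
grip_width: 0.995
gripper_force: 0.0
```

```bash
python3 - <<'E'
from h import *
s=robot.read_state();print(s['time'],s['joint_pos'],s['tcp_rot'],s['eef_pos'])
E
```

```text
0.45 [-1.30798546e+00  2.12999924e-01 -3.45312008e-02  1.32352738e+00
 -5.94381773e-06  1.39693725e+00] [-3.06675408e+00 -6.80426201e-01  2.76355940e-05] [ 0.1298722  -0.48274322  0.23120377]
```

```bash
cat >> h.py <<'E'
def rel(x,y,z,yaw):
    s=robot.read_state(); R=cv2.Rodrigues(np.array(s['tcp_rot'],float))[0]
    d=R.T@(np.array([x,y,z])-s['eef_pos'])*1000
    a=np.degrees(np.arctan2(R[1,0],R[0,0])); tw=-((yaw-a+180)%360-180)
    print('t',s['time'],'yaw',round(a,2),'tilt',R[2].round(4),'F',np.round(s['contact_force'],1),'delta',d.round(1),'twist',round(tw,1))
E
python3 -c "
from h import *
rel(.535,.1296,.2312,174)"
```

```text
t 0.45 yaw 25.02 tilt [ 0.e+00 -3.e-04 -1.e+00] F [ 0.2 -0.5  0.1] delta [ 6.261e+02 -3.835e+02  1.000e-01] twist -149.0
```

Call:
arm_command --deltas '[626, -383, 0, -149, 626, -383, 0, -149, 626, -383, 0, -149, 626, -383, 0, -149, 626, -383, 0, -149]'

```text
time: 1.08
eef_pos: [0.303, -0.2205, 0.2315]
tcp_rot: [2.427, 1.994, 0.0]
contact_force: [1.3, -1.2, 0.7]
grip_width: 0.997
gripper_force: 0.0
```

```bash
python3 -c "
from h import *
rel(.535,.1296,.2312,174);print(robot.read_state()['joint_pos'])"
```

```text
t 1.075 yaw 78.82 tilt [-3.e-04  7.e-04 -1.e+00] F [ 1.3 -1.2  0.7] delta [3.884e+02 1.598e+02 3.000e-01] twist -95.2
[-6.29140257e-01 -4.52471416e-02 -3.18531885e-01  1.29675128e+00
  6.74377896e-06  1.13673775e+00]
```

Call:
arm_command --deltas '[388, 160, 0, -95, 388, 160, 0, -95, 388, 160, 0, -95, 388, 160, 0, -95, 388, 160, 0, -95]'

```text
time: 1.7
eef_pos: [0.4761, 0.0399, 0.2314]
tcp_rot: [1.264, 2.875, 0.0]
contact_force: [1.7, -0.7, 0.8]
grip_width: 1.002
gripper_force: 0.0
```

```bash
python3 -c "
from h import *
rel(.535,.1296,.2312,174)"
```

```text
t 1.7 yaw 132.54 tilt [-5.e-04  3.e-04 -1.e+00] F [ 1.7 -0.7  0.8] delta [ 26.3 104.1   0.2] twist -41.5
```

Call:
arm_command --deltas '[26, 104, 0, -41.5, 26, 104, 0, -41.5, 26, 104, 0, -41.5, 26, 104, 0, -41.5, 26, 104, 0, -41.5]'

```text
time: 2.33
eef_pos: [0.5344, 0.1272, 0.2312]
tcp_rot: [-0.173, -3.137, 0.0]
contact_force: [-0.5, -0.6, -0.7]
grip_width: 1.001
gripper_force: 0.0
```

```bash
python3 -c "
from h import *
rel(.535,.1296,.12,174); grab('side','s2.png')"
```

```text
t 2.325 yaw 173.69 tilt [ 3.e-04 -1.e-04 -1.e+00] F [-0.5 -0.6 -0.7] delta [ -0.3   2.5 111.2] twist -0.3
```

View pics/s2.png

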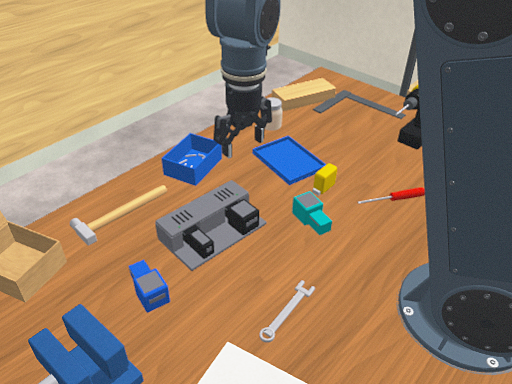

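The side view shows the gripper at about (243,130), straight above the wide pack, with the scene undisturbed. I'll descend to just above the pack, then all the way down.

Call:
arm_command --deltas '[0, 2.3, 60, -0.3, 0, 2.3, 115, -0.3, 0, 2.3, 135, -0.3, 0, 2.3, 140, -0.3, 0, 2.3, 140, -0.3]'

```text
time: 3.0
eef_pos: [0.5351, 0.1294, 0.092]
tcp_rot: [0.162, 3.137, 0.0]
contact_force: [-0.2, -0.7, -0.5]
grip_width: 1.0
gripper_force: 0.0
```

```bash
python3 -c "
from h import *
rel(.535,.1296,.021,174)
f=grab('top','t3.png'); b=cv2.imread('pics/t3.png'); cv2.imwrite('pics/t3c.png',cv2.resize(b[130:240,120:280],None,fx=5,fy=5))"
```

```text
t 3.0 yaw 174.09 tilt [-7.e-04  2.e-04 -1.e+00] F [-0.2 -0.7 -0.5] delta [ 0.2  0.2 71. ] twist 0.1
```

View pics/t3c.png

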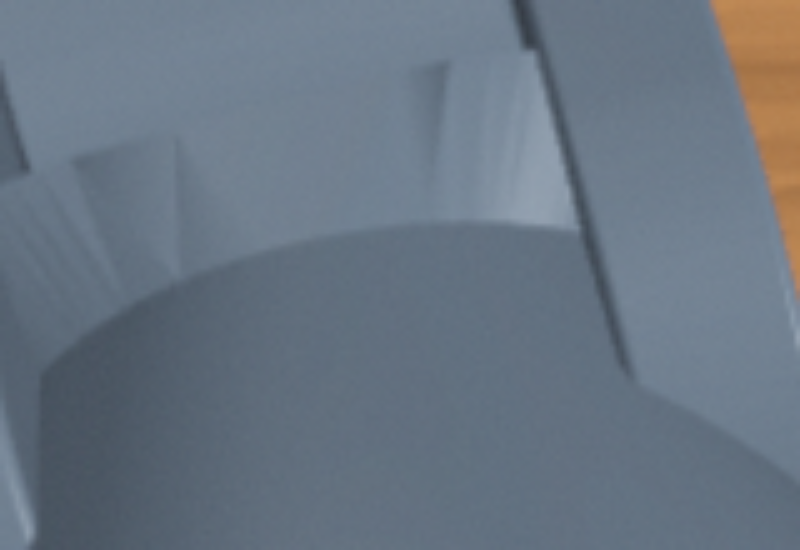

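The arm hides the charger in the top view. The clearance is ample, so I'll descend and then close.

Call:
arm_command --deltas '[0, 0, 25, 0, 0, 0, 48, 0, 0, 0, 63, 0, 0, 0, 71, 0, 0, 0, 71, 0]'

```text
time: 3.68
eef_pos: [0.5348, 0.1294, 0.0205]
tcp_rot: [0.158, 3.138, 0.0]
contact_force: [-0.7, 0.1, -0.4]
grip_width: 1.0
gripper_force: 0.0
```

```bash
python3 -c "
from h import *
rel(.535,.1296,.021,174)
f=grab('side','s4.png'); b=cv2.imread('pics/s4.png'); cv2.imwrite('pics/s4c.png',cv2.resize(b[140:280,140:300],None,fx=4,fy=4))"
```

```text
t 3.675 yaw 174.22 tilt [-1.e-04  0.e+00 -1.e+00] F [-0.7  0.1 -0.4] delta [-0.2  0.2 -0.5] twist 0.2
```

View pics/s4c.png

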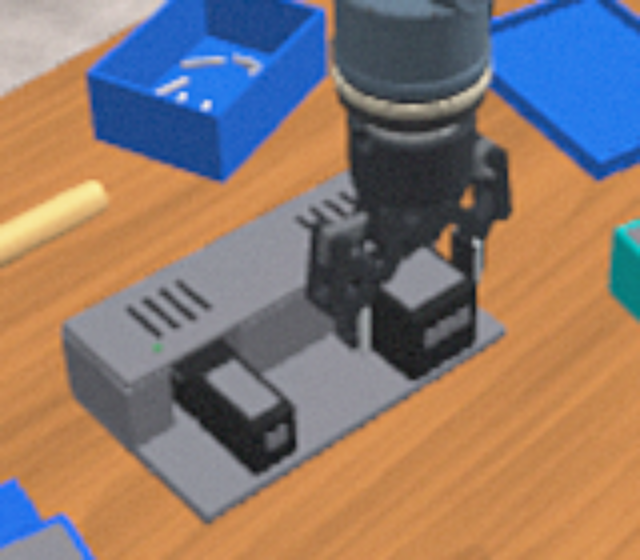

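The fingers straddle the wide pack, seen at crop (360,330) and (475,270), and nothing touches. Closing now.

Call:
arm_command --deltas '[0, 0, 0, 0, 0, 0, 0, 0, 0, 0, 0, 0, 0, 0, 0, 0, 0, 0, 0, 0]' --jaw 0.5 --force 60

```text
time: 4.35
eef_pos: [0.5351, 0.1294, 0.0211]
tcp_rot: [0.158, 3.137, 0.0]
contact_force: [-2.4, -0.5, 7.9]
grip_width: 0.649
gripper_force: 64.5
```

Call:
arm_command --deltas '[8, 0, 0, 0, 20, 0, 0, 0, 35, 0, 0, 0, 50, 0, 0, 0, 62, 0, 0, 0]'

```text
time: 4.97
eef_pos: [0.4732, 0.1358, 0.0209]
tcp_rot: [0.158, 3.136, 0.001]
contact_force: [3.2, 0.4, -2.8]
grip_width: 0.651
gripper_force: 64.3
```

```bash
python3 -c "
from h import *
rel(.535,.1296,.021,174); s=robot.read_state(); print(s['grip_width'],s['gripper_force'])
f=grab('side','s5.png'); b=cv2.imread('pics/s5.png'); cv2.imwrite('pics/s5c.png',cv2.resize(b[140:290,140:310],None,fx=4,fy=4))"
```

```text
t 4.975 yaw 174.23 tilt [-1.8e-03  4.0e-04 -1.0e+00] F [ 3.2  0.4 -2.8] delta [-62.1   0.   -0. ] twist 0.2
0.6507706494591176 64.28546905517578
```

View pics/s5c.png

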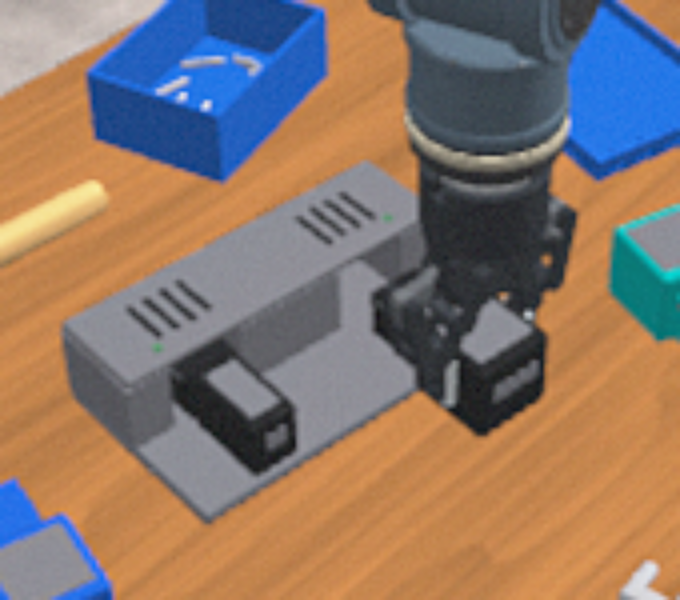

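The wide pack is out past the plate's edge, at crop (500,370), and the slim pack at (240,400) hasn't moved. Lifting now.

Call:
arm_command --deltas '[0, 0, -15, 0, 0, 0, -45, 0, 0, 0, -80, 0, 0, 0, -100, 0, 0, 0, -100, 0]'

```text
time: 5.65
eef_pos: [0.4741, 0.1358, 0.1219]
tcp_rot: [0.158, 3.135, 0.001]
contact_force: [1.0, -0.2, -5.2]
grip_width: 0.646
gripper_force: 65.0
```

```bash
python3 -c "
from h import *
rel(.605,-.170,.121,165.4); s=robot.read_state(); print(s['grip_width'],s['gripper_force'],s['moment'])"
```

```text
t 5.65 yaw 174.23 tilt [-0.0023  0.001  -1.    ] F [ 1.  -0.2 -5.2] delta [-161.  -291.1    1. ] twist 8.8
0.6458374375026182 65.00763416290283 [ 0.01764112 -0.04675979  0.043591  ]
```

Call:
arm_command --deltas '[-10, -18, 0, 0.5, -28, -50, 0, 1.5, -48, -86, 0, 2.5, -68, -122, 0, 3.5, -88, -158, 0, 4.5]'

```text
time: 6.28
eef_pos: [0.5445, -0.0317, 0.1192]
tcp_rot: [-0.282, -3.127, -0.0]
contact_force: [0.5, 1.8, -5.1]
grip_width: 0.651
gripper_force: 64.9
```

Call:
arm_command --deltas '[-20, -36, 0, 1, -38, -69, 0, 2, -53, -96, 0, 3, -65, -118, 0, 3.8, -73, -133, 0, 4.3]'

```text
time: 6.9
eef_pos: [0.5925, -0.1753, 0.1191]
tcp_rot: [-0.4, -3.114, -0.0]
contact_force: [0.3, 0.0, -4.7]
grip_width: 0.647
gripper_force: 65.0
```

```bash
python3 -c "
from h import *
rel(.605,-.170,.121,165.4); s=robot.read_state(); print(s['grip_width'],s['gripper_force'])
f=grab('top'); g=grab('side','s6.png')
b=cv2.cvtColor(f['img'],cv2.COLOR_RGB2BGR)[100:240,270:430]; c=cv2.imread('pics/s6.png')[90:230,220:380]
cv2.imwrite('pics/s6c.png',cv2.resize(np.hstack([b,c]),None,fx=2.5,fy=2.5))"
```

```text
t 6.9 yaw 165.38 tilt [ 1.9e-03  1.0e-04 -1.0e+00] F [ 0.3  0.  -4.7] delta [-10.8   8.3  -2. ] twist -0.0
0.646775648788663 64.95681524276733
```

View pics/s6c.png

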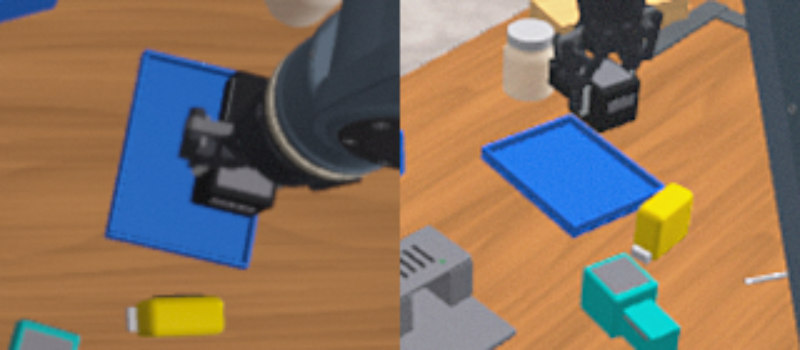

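The held pack is over the tray, level and aligned with it. I'll correct the sideways offset and descend to about 8 mm above the floor.

Call:
arm_command --deltas '[-6, 4, 10, 0, -11, 8, 35, 0, -11, 8, 65, 0, -11, 8, 85, 0, -11, 8, 95, 0]'

```text
time: 7.62
eef_pos: [0.6048, -0.168, 0.0236]
tcp_rot: [-0.396, -3.114, -0.001]
contact_force: [0.5, 0.1, -4.7]
grip_width: 0.648
gripper_force: 65.0
```

```bash
python3 -c "
from h import *
rel(.605,-.170,.016,165.4)"
```

```text
t 7.625 yaw 165.5 tilt [ 2.1e-03  2.0e-04 -1.0e+00] F [ 0.5  0.1 -4.7] delta [-0.7 -1.9  7.6] twist 0.1
```

Call:
arm_command --deltas '[0, -1, 2, 0, 0, -1.5, 4, 0, 0, -1.5, 6, 0, 0, -1.5, 7, 0, 0, -1.5, 7, 0]'

```text
time: 8.25
eef_pos: [0.6052, -0.1708, 0.0184]
tcp_rot: [0.398, 3.116, -0.0]
contact_force: [0.2, 0.1, -4.0]
grip_width: 0.651
gripper_force: 65.0
```

Call:
arm_command --deltas '[0, 0, 0.5, 0, 0, 0, 0.5, 0, 0, 0, 1, 0, 0, 0, 1, 0, 0, 0, 1, 0]'

```text
time: 8.88
eef_pos: [0.6051, -0.1708, 0.0173]
tcp_rot: [-0.398, -3.116, -0.0]
contact_force: [-0.1, 0.1, -4.0]
grip_width: 0.652
gripper_force: 65.0
```

Call:
arm_command --deltas '[0, 0, 0.5, 0, 0, 0, 0.5, 0, 0, 0, 1, 0, 0, 0, 1, 0, 0, 0, 1, 0]'

```text
time: 9.5
eef_pos: [0.6051, -0.1708, 0.0163]
tcp_rot: [-0.398, -3.116, 0.0]
contact_force: [0.2, -0.5, -4.5]
grip_width: 0.648
gripper_force: 65.0
```

Call:
arm_command --deltas '[0, 0, 0.5, 0, 0, 0, 0.5, 0, 0, 0, 1, 0, 0, 0, 1, 0, 0, 0, 1, 0]'

```text
time: 10.12
eef_pos: [0.6051, -0.1708, 0.0161]
tcp_rot: [0.398, 3.116, -0.0]
contact_force: [-6.0, 1.9, 10.4]
grip_width: 0.647
gripper_force: 66.8
```

The pack has touched down at the expected height. Releasing.

Call:
arm_command --deltas '[0, 0, 0, 0, 0, 0, 0, 0, 0, 0, 0, 0, 0, 0, 0, 0, 0, 0, 0, 0]' --jaw 0.9

```text
time: 10.75
eef_pos: [0.6052, -0.1708, 0.0153]
tcp_rot: [0.398, 3.116, 0.0]
contact_force: [0.1, 0.1, -0.4]
grip_width: 0.898
gripper_force: 0.0
```

Call:
arm_command --deltas '[0, 0, -10, 0, 0, 0, -35, 0, 0, 0, -80, 0, 0, 0, -125, 0, 0, 0, -150, 0]'

```text
time: 11.38
eef_pos: [0.6058, -0.171, 0.1687]
tcp_rot: [0.398, 3.113, -0.001]
contact_force: [0.6, 0.1, -0.8]
grip_width: 0.901
gripper_force: 0.0
```

```bash
python3 -c "
from h import *
rel(.605,-.170,.016,165.4)
f=grab('top'); g=grab('side','s7.png')
b=cv2.cvtColor(f['img'],cv2.COLOR_RGB2BGR)[90:240,130:430]; c=cv2.imread('pics/s7.png')[120:270,140:360]
cv2.imwrite('pics/s7c.png',cv2.resize(np.hstack([b,c]),None,fx=1.5,fy=2)[:, :800]);cv2.imwrite('pics/s7d.png',cv2.resize(c,None,fx=3.5,fy=3.5))"
```

```text
t 11.375 yaw 165.43 tilt [-3.4e-03 -1.0e-04 -1.0e+00] F [ 0.6  0.1 -0.8] delta [  1.6   0.8 152.7] twist 0.0
```

View pics/s7d.png

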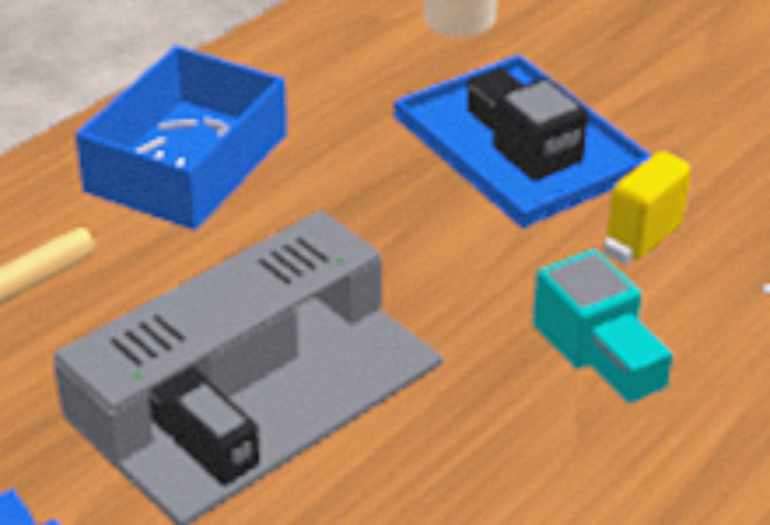

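The wide pack lies flat inside the tray, label up, at about (530,120) in the crop. The slim pack hasn't moved, at (205,425), and the gripper is clear. I'll let things settle for a moment and hand in.

Call:
arm_command --deltas '[0, 0, 0, 0, 0, 0, 0, 0, 0, 0, 0, 0]'

```text
time: 11.85
eef_pos: [0.6047, -0.1707, 0.1645]
tcp_rot: [-0.398, -3.115, -0.0]
contact_force: [-0.4, 0.1, 0.3]
grip_width: 0.902
gripper_force: 0.0
```

```bash
python3 -c "
from plant import robot
print(robot.hand_in())"
```

```text
the job is handed in; nothing more can be done
None
```

The wide pack was slid out of the charger and set flat, same side up, in the shallow tray; the slim pack stayed on the charger, and the job was handed in at about 12 s (no verdict was returned).

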